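# Zero the spice mill's grind dial, set five clicks, load a cartridge

### The arm

A 6-joint arm with a two-finger parallel gripper is mounted at the origin on the work surface. World frame = base frame: x ahead of the robot, y to its left, z up, the work surface at z = 0. Lengths are in mm, angles in rad, forces in N, time in s.
With the tool pointing down it reaches from about 400 to 925 mm from the base axis. Payload 12.5 kg.
Tool frame: the origin (TCP) lies midway between the tips of the shut fingers; the grasp point (between the pads) lies 19 mm behind it; z points along the fingers, y is the direction in which the jaws open and shut (so a half turn about z gives the same grasp; the last joint's range is limited). The gripper opens to 95 mm and grips with 3 to 60 N. Pads are 20 mm wide; open, the fingers measure 119 mm over their backs; the gripper's body (75 mm by 180 mm) begins 59 mm behind the grasp point.
Start: joints at [1.139, 0.491, 1.559, -0, 1.092, -0.106], TCP at [200.025, 592.146, 214.661] pointing down, gripper open.
Joint ranges: [-3.1, 3.1], [-0.84, 2.19], [0.05, 2.79], [-1.13, 4.28], [0.06, 2.93], [-2.69, 2.69]. Speed limits (rad/s): [2.22, 2.22, 2.79, 3.14, 3.14, 3.14].

### API

Orientations are given as [roll, pitch, yaw] about the fixed x, y, z axes, in that order (R = Rz(yaw) Ry(pitch) Rx(roll)).
In Python, from cell import env, eyes, job_done, boxes_of, regions_of gives the robot as it stands.
- The arm moves only by the tool send_rows, never from a script. Its argument "plan" is text: rows parted by semicolons, each of 5 numbers parted by spaces: the shift along the tool's x, y, z in mm, then the turn about the tool's z in rad, then the finger opening in mm, from 0 to 95.1. In form: x y z roll gripper; .... A call has 1 to 8 rows; each row shifts and turns the pose as measured when the row begins, along the tool's axes as they then stand; what a row does not reach is not made up. A row lasts 1/10 s, in which the tool goes at most 50 mm and 8.59 degrees, less where a joint would pass 70% of its speed; a pose out of reach is approached as far as the arm can. A call with a gripper value outside its range is refused whole. The fingers move at their own pace and stop on an object; the grip force is fixed at half the most. Time passes only in rows, so rows that do not move let the fingers close. It gives the time, the measured TCP pose, the force and the opening at its end, in the units of the state.
- env.state(): the state, without advancing time (a new reading comes with each control period).
- eyes.read_camera(name): name is "side" or "top"; returns a dict with "image" (400x640x3 uint8, red, green, blue), "vertical_fov" (degrees; the focal length in pixels is half the picture's height over the tangent of half this angle, whatever the lens; pixels are square), "cx", "cy" (the principal point, pixels), "extrinsics" (4x4, takes a point from camera to world coordinates). Camera axes: x right, y up, looking along -z (the intrinsics and any distortion apply to the point x, -y, -z); pixel columns grow to the right and rows downward; lengths in mm; the calibration is good to about 2 mm. A picture is of the moment at which its call begins. There is no depth.
- job_done(): hands the job in, once; it reports no verdict.
Trained networks look in a picture, given as the dict that the camera call returned (one of the last four; its "shot" number tells which), for a name from the list of things; names that differ only in an ending like _2 or _b are one class to them, and where a whole thing is asked for, a point or a joint stands for the part that bears it (a point fixed in the world has none). Each returns a list of dicts, best first, with "confidence" (0 to 1); they miss things now and then, are a little off and sometimes report something else, mostly with a low value. They report only what shows in the picture. A call takes as long as a camera call. They do not tell look-alikes from the thing itself.
- boxes_of(target, picture): "bbox" ([left, top, width, height] in pixels, round what is visible of it).
- regions_of(target, picture): "pixels" (400x640 bool, what is visible of it) and "bbox" ([left, top, width, height] in pixels, round what is visible of it).
The state is a dict: "t": time; "joints": joint angles; "qvel": joint speeds; "tau": joint torques, N m; "eef_pos": TCP position; "tcp_rot": TCP orientation; "ft_force": force on the tool from outside, world axes, zero at the start; "moment": the same for the moment, N m; "opening": opening from 0.0 (shut) to 1.0 (fully open).
Only numpy, scipy, OpenCV 4.12 (cv2) and the standard library are available. Lean on these libraries where they do the work, as an engineer would, in place of code of your own. Each camera call takes 0.05 s, during which the arm holds its last target.

### The job

Set the spice mill for the next batch: push the dial's red post clockwise until it is hard against its stop, then bring it back counter-clockwise exactly five clicks. Then lower the orange-capped spice cartridge crosswise into the open top of the chute, cap towards the dial, and let it roll down to the bottom without dropping it from a height. Leave the dial at five clicks and everything else where it is.

Things in the scene. Friction and masses are not known exactly. Their poses are not given: they have to be found in the camera images.
- mill: Spice mill, fixed, 260 mm (its x) by 385 mm (its y), at most 180 mm high. Origin on the table; x runs downhill along its chute and away from the robot, y left, z up. Cream dial housing (210 x 210 mm, top 100 mm above the table) on its +y side, cartridge chute on its -y side. Place and yaw change each time.
- dial (a joint): Grind dial, upright axis, value in rad counter-clockwise (from above) from its clockwise stop: 0 at the stop, 3.491 at the other. Firm spring clicks every 20 degrees: click k rests at k x 0.349, and pushed past the ridge half-way it jumps into the next by itself. 3 to 6 N at the post moves it. Black marks on the deck, one per click; the stop's mark is red and longer.
- dial_axis (a point): Point on the dial's axis at deck height (100 mm above the table); axes as the mill. At dial value q the pointer arm and post lie at the angle q - 0.349 rad counter-clockwise from the mill's x axis. Red blocks 14 mm high on the deck mark both ends of the travel.
- dial_post (a point): Middle of the red upright post to push, 72 mm from the dial's axis: 18 mm diameter, from 116 to 166 mm above the table. Under it the pointer arm and black disc (104 mm diameter) reach up to 118 mm (hub 123 mm); nothing else near the post is higher.
- chute_load (a point): Centre of a cartridge lying crosswise (along the mill's y) on the floor of the open upper chute, 140 mm above the table; axes as the mill. The trough is 130 mm wide inside, walls 46 mm high, floor sloping 0.26 rad down towards the mill's +x, so a released cartridge rolls. Hold it by its upper half: the floor rises uphill. An orange patch marks the cap's side (+y).
- chute_end (a point): Where the cartridge's centre rests at the bottom of the chute, against the end wall; axes as the mill. A clear cover 62 mm above the floor spans the chute's lower end, starting 100 mm beyond chute_load in the mill's x, so the cartridge must roll in under it.
- cart_center (a point): Centre of the cartridge to load: a closed white cylinder with a tan label and an orange cap, 50 mm diameter, 110 mm long, 0.18 kg or so, lying on the table. Its x axis runs along the cylinder towards the cap.
- cart_cap (a point): Point on that cartridge's axis inside the orange cap, 42 mm from its centre towards the cap end.
- spare: Another cartridge of the same size lying on the table, with a blue cap: leave it. Origin at its centre, x towards its cap.
- bowl: Bystander: small open steel bowl, 124 mm wide, 55 mm high. Origin at the centre of its underside.
- brush: Bystander: wooden pastry brush lying flat, about 200 mm long. Origin at the centre of its underside.
- bottle: Bystander: lime-green drinking bottle, 72 mm wide, 210 mm high. Origin at the centre of its underside.
- tub: Bystander: white tub with red lid, 150 mm wide, 130 mm high. Origin at the centre of its underside.
- tape: Bystander: yellow and grey tape measure, 70 x 40 x 65 mm. Origin at the centre of its underside.
- tins: Bystander: stack of small tart tins, 110 mm wide, 46 mm high. Origin at the centre of its underside.
- cart: The same orange-capped cartridge as cart_center: same origin (its centre) and axes (x towards the cap).
Things that resemble listed ones, but are neither listed nor needed, are in the scene too. Leave any green, purple or yellow look-alike of the cart alone.

How it is judged (in metres and radians):
On the way, in this order (a step that is already met when the one before it is completed fails the run):
1. the dial is turned clockwise to its stop (value of joint dial below 0.08 rad), for 0.2 s.
2. the dial rests five clicks back from the stop (value of joint dial between 1.641 and 1.85 rad and contact force between the fingers and dial below 0.5 N and distance between cart_center and chute_end above 0.05 m), for 0.2 s.
At the end, for the whole second after the job is handed in: The dial rests five clicks from its clockwise stop (within 0.3 of a click), and the orange-capped cartridge lies still and crosswise (within 0.2 rad) at the bottom of the chute (centre within 15 mm of its resting place) with its cap on the dial's side (value of joint dial between 1.641 and 1.85 rad and distance between cart_center and chute_end below 0.015 m and y of cart_cap in the frame of mill above -0.05 m and angle between the x axis of cart_center and the y axis of mill, either way round below 0.2 rad and linear speed of cart below 0.03 m/s); the robot touches nothing.
It fails at once if the blue-capped cartridge was moved by more than 40 mm (distance of spare from where it was at the start of the episode above 0.04 m).
It fails at once if another thing on the table was moved by more than 40 mm (distance of any of bowl, brush, bottle, tub, tape, tins from where it was at the start of the episode above 0.04 m).
It fails at once if the orange-capped cartridge was dropped or thrown (faster than 1.4 m/s) (linear speed of cart above 1.4 m/s).
It also fails if it takes over 72 s, if anything falls off the work surface, if the arm or the gripper's body presses on something with over 40 N, if the wrist force passes 120 N, or if a joint passes its speed limit or range.

## Working session

There is one attempt and no reset: what is moved stays moved. The work goes in short steps, Python scripts to look and compute and a tool call to move; the robot and the scene stay as the last step left them, time stands still between calls to the robot, and variables do not carry over. Pictures are saved under pics/ and viewed, and the job is handed in when it is done.

Besides the shell and the picture viewer there is one more tool, called after "Call:" as name(argument=value, ...) on one line, values as JSON. send_rows: Moves the arm, as the interface text tells. Its arguments: {"type":"object","properties":{"plan":{"type":"string"}},"required":["plan"]}

```bash
ls; mkdir -p pics
cat > a.py <<'E'
from cell import env, eyes, job_done, boxes_of, regions_of
import cv2,numpy as np
print(env.state())
for n in ("top","side"):
    p=eyes.read_camera(n)
    cv2.imwrite(f"pics/{n}0.png",p["image"][:,:,::-1])
    print(n,{k:v for k,v in p.items() if k!="image"})
    np.save(f"{n}.npy",p,allow_pickle=True)
    for t in ("mill","dial","dial_post","cart","spare","bowl","brush","bottle","tub","tape","tins"):
        print(t,[(b["bbox"],round(b["confidence"],2)) for b in boxes_of(t,p)])
E
python3 a.py
```

```text
pics
{'t': 0.0, 'joints': array([ 1.13940671e+00,  4.91535014e-01,  1.55943090e+00, -3.04860357e-05,
        1.09167171e+00, -1.05617399e-01]), 'qvel': array([0.00127926, 0.00064253, 0.0005654 , 0.00012131, 0.00173574,
       0.00163661]), 'tau': array([ 1.40319198e-04, -6.12663817e+01, -2.58175099e+01,  6.92415750e-02,
        4.83278360e-02, -8.73547719e-05]), 'eef_pos': array([199.9250566 , 591.92022769, 214.08337717]), 'tcp_rot': array([-3.14055065e+00, -8.32744339e-05,  2.81583446e+00]), 'ft_force': array([0.75033482, 0.2926211 , 0.24927629]), 'moment': array([-0.01277653, -0.00592656, -0.0089483 ]), 'opening': 0.9984768260567461}
top {'vertical_fov': 47.481180558520144, 'cx': 325.3703764082925, 'cy': 199.8480976609541, 'extrinsics': array([[ 1.46831818e-02,  9.85489117e-01, -1.69102346e-01,
         2.72539567e+02],
       [-9.99787210e-01,  1.20194532e-02, -1.67650956e-02,
        -3.02714622e+01],
       [-1.44893015e-02,  1.69312528e-01,  9.85455899e-01,
         1.63503225e+03],
       [ 0.00000000e+00,  0.00000000e+00,  0.00000000e+00,
         1.00000000e+00]]), 'shot': 1
[... 1243 characters left out ...]
115.4, 116.9], 0.73)]
dial [([268.4, 132.0, 32.8, 40.3], 0.71)]
dial_post [([270.5, 130.5, 26.2, 43.0], 0.8), ([205.2, 102.5, 44.7, 48.9], 0.18)]
cart [([314.3, 248.0, 18.2, 47.0], 0.93), ([428.6, 269.1, 45.7, 40.7], 0.66), ([403.3, 227.6, 36.8, 28.5], 0.64)]
spare [([335.8, 288.6, 44.4, 41.6], 0.72), ([246.8, 129.8, 107.6, 121.6], 0.7)]
bowl [([385.6, 320.3, 52.9, 54.8], 0.98)]
brush [([364.9, 198.3, 58.6, 27.3], 0.96)]
bottle [([261.2, 79.8, 20.4, 53.0], 0.67)]
tub [([205.2, 107.3, 40.6, 44.2], 0.74), ([270.4, 131.7, 30.9, 40.2], 0.71)]
tape [([349.4, 154.6, 19.5, 24.5], 0.84), ([272.9, 131.9, 27.8, 40.3], 0.18)]
tins [([190.8, 156.7, 30.4, 24.9], 0.82), ([361.8, 248.8, 40.7, 26.9], 0.71)]
```

```bash
python3 -c "
import cv2
t=cv2.imread('pics/top0.png');s=cv2.imread('pics/side0.png')
cv2.imwrite('pics/t1.png',cv2.resize(t[100:300,140:500],None,fx=2.2,fy=2.2,interpolation=cv2.INTER_CUBIC))
cv2.imwrite('pics/s1.png',cv2.resize(s[80:380,180:500],None,fx=2,fy=2,interpolation=cv2.INTER_CUBIC))
cv2.imwrite('pics/t2.png',cv2.resize(t[155:260,230:360],None,fx=5.5,fy=5.5,interpolation=cv2.INTER_CUBIC))
cv2.imwrite('pics/s2.png',cv2.resize(s[120:260,230:370],None,fx=4.2,fy=4.2,interpolation=cv2.INTER_CUBIC))
"
```

```text
(no output)
```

View pics/t1.png

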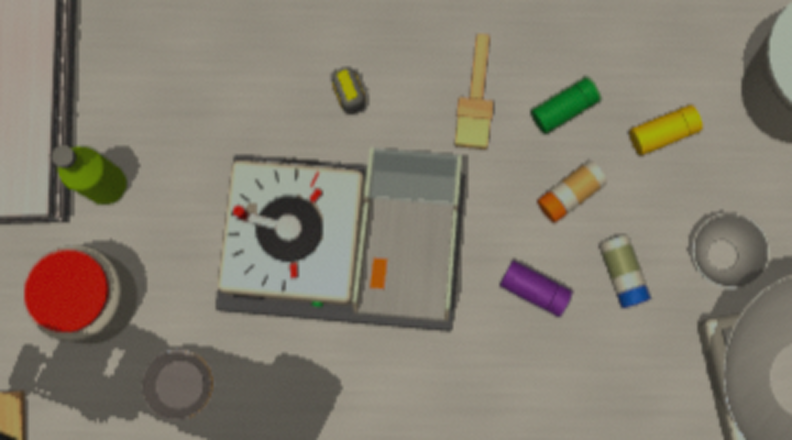

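View pics/s1.png

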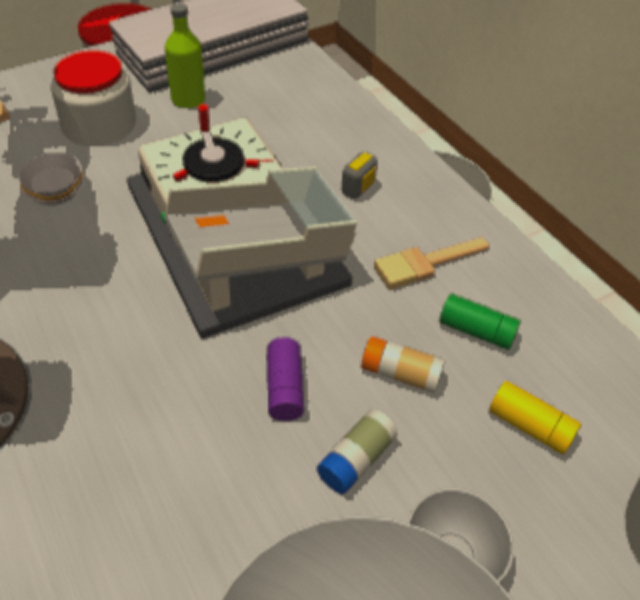

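View pics/t2.png

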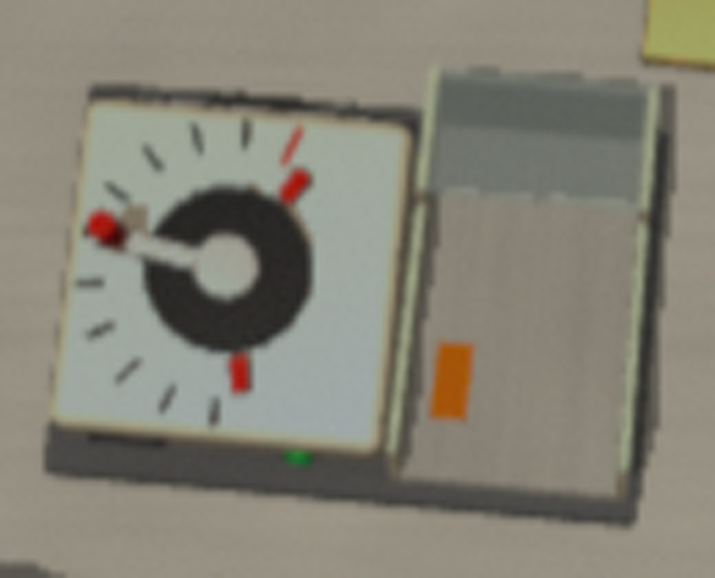

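View pics/s2.png

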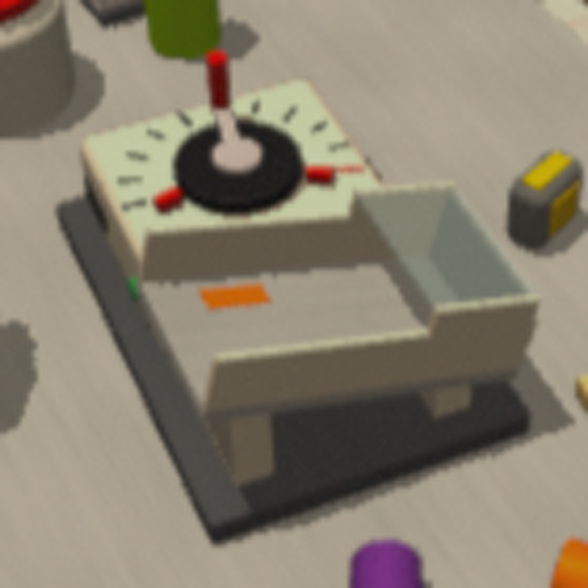

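The orange-capped cartridge is at top (399,186) and side (380,261). Its look-alikes at top are green (397,147), yellow (443,159), purple (384,230) and the blue spare (424,223). The red post is around top (249,196), close to click 5. Next I'll measure.

```bash
cat > h.py <<'E'
import numpy as np,cv2
from scipy.optimize import least_squares
P={n:np.load(f"{n}.npy",allow_pickle=True).item() for n in("top","side")}
def cam(p):
    f=200/np.tan(np.radians(p["vertical_fov"]/2)); return f,p["cx"],p["cy"],p["extrinsics"]
def ray(p,u,v):
    f,cx,cy,E=cam(p); d=E[:3,:3]@np.array([(u-cx)/f,-(v-cy)/f,-1]); return E[:3,3],d
def onz(p,u,v,z):
    o,d=ray(p,u,v); return o+d*(z-o[2])/d[2]
def proj(p,X):
    f,cx,cy,E=cam(p); c=E[:3,:3].T@(np.asarray(X)-E[:3,3]); return np.array([cx+f*c[0]/-c[2],cy-f*c[1]/-c[2]])
def tri(uv):  # {cam:(u,v)}
    A=[];b=[]
    for n,(u,v) in uv.items():
        o,d=ray(P[n],u,v); d/=np.linalg.norm(d); M=np.eye(3)-np.outer(d,d); A.append(M); b.append(M@o)
    A=np.vstack(A);b=np.hstack(b); x=np.linalg.lstsq(A,b,rcond=None)[0]; return x,np.linalg.norm(A@x-b)
E
cat > b.py <<'E'
from h import *
T=lambda u,v:((u+.5)/5.5-.5+230,(v+.5)/5.5-.5+155)
S=lambda u,v:((u+.5)/4.2-.5+230,(v+.5)/4.2-.5+120)
np.set_printoptions(precision=1,suppress=True)
t,s=P["top"],P["side"]
c=[onz(t,*T(*q),100) for q in((93,102),(412,126),(378,452),(53,424))]
print("deck top",c,[np.linalg.norm(c[i]-c[i-1]) for i in range(4)],"ctr",sum(c)/4)
c2=[onz(s,*S(*q),100) for q in((302,80),(385,186),(148,233),(83,147))]
print("deck side",c2,[np.linalg.norm(c2[i]-c2[i-1]) for i in range(4)],"ctr",sum(c2)/4)
for e in ((0,3),(1,2)):
    d=c[e[0]]-c[e[1]];print("yaw",np.arctan2(d[1],d[0]))
    
for e in ((0,1),(3,2)):
    d=c[e[0]]-c[e[1]];print("yaw",np.arctan2(d[1],d[0])-np.pi/2)
print("disc top",onz(t,*T(228,267),118),"disc side",onz(s,*S(239,167),118))
print("post top@166",onz(t,*T(103,222),166),"side",onz(s,*S(217,57),166))
for z in(150,):
    print("cover edge",onz(t,*T(428,191),z),onz(t,*T(645,205),z), "side",onz(s,*S(357,192),z),onz(s,*S(432,308),z))
print("patch top",onz(t,*T(452,381),114),"side",onz(s,*S(235,297),114))
print("walls top inner@161 at patch L/R",onz(t,*T(402,381),161),onz(t,*T(627,390),161))
def hsv(n):return cv2.cvtColor(P[n]["image"],cv2.COLOR_RGB2HSV)
for n in P:
    h=hsv(n); m=((h[...,0]>=4)&(h[...,0]<=16)&(h[...,1]>170)&(h[...,2]>90)).astype(np.uint8)
    k,l,st,ce=cv2.connectedComponentsWithStats(m)
    print(n,[(st[i,4],ce[i]) for i in range(1,k) if st[i,4]>15])
E
python3 b.py
python3 -c "
import cv2
t=cv2.imread('pics/top0.png');s=cv2.imread('pics/side0.png')
a=cv2.resize(t[165:210,370:430],None,fx=9,fy=9,interpolation=cv2.INTER_CUBIC)
cv2.imwrite('pics/t3.png',a)
cv2.imwrite('pics/s3.png',cv2.resize(s[240:285,350:410],None,fx=9,fy=9,interpolation=cv2.INTER_CUBIC))"
```

```text
deck top [array([626.6, 270.9, 100. ]), array([613.4,  69.1, 100. ]), array([408.2,  85.5, 100. ]), array([422.8, 286.6, 100. ])] [np.float64(204.47460939622576), np.float64(202.14526586236545), np.float64(205.9305426872127), np.float64(201.69403661830754)] ctr [517.8 178.  100. ]
deck side [array([620.9, 267.2, 100. ]), array([615.3, 110.4, 100. ]), array([427.6, 149.5, 100. ]), array([422.4, 272.2, 100. ])] [np.float64(198.51910644473094), np.float64(156.90186834993077), np.float64(191.7058988923531), np.float64(122.82619017836373)] ctr [521.6 199.8 100. ]
yaw -0.07715629159203471
yaw -0.07928880996654683
yaw -0.06525386387876364
yaw -0.07244370267731481
disc top [519.3 179.4 118. ] disc side [515.  167.5 118. ]
post top@166 [537.9 248.7 166. ] side [536.3 246.9 166. ]
cover edge [562.2  55.3 150. ] [555.1 -76.  150. ] side [564.8  63.  150. ] [551.8 -70.3 150. ]
patch top [451.   40.2 114. ] side [450.9  39.6 114. ]
walls top inner@161 at patch L/R [445.1  67.7 161. ] [441.5 -65.8 161. ]
top [(np.int32(88), array([390.7, 193.7])), (np.int32(75), array([311.6, 223.9]))]
side [(np.int32(57), array([285.4, 190.1])), (np.int32(35), array([368. , 251.2])), (np.int32(79), array([365.1, 259.8]))]
```

View pics/t3.png

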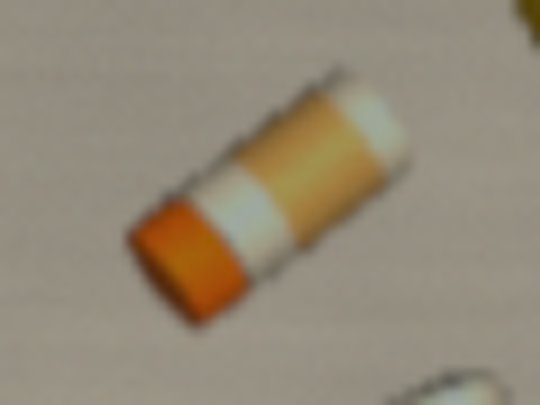

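View pics/s3.png

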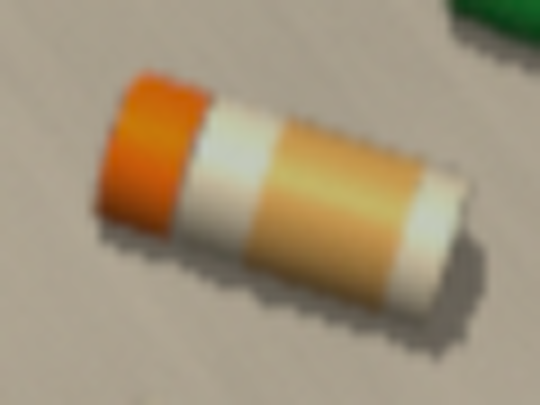

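Side and top agree on the post: about (537,248,166), 72 mm from the axis at about (518.5,178.5). That gives mill yaw ≈ -0.073, so the dial starts at click 5. `chute_load` is at about (459,0,140). Now I'll write a planner helper and work out the cartridge pose.

```bash
cat > c.py <<'E'
from h import *
np.set_printoptions(precision=1,suppress=True)
T=lambda u,v:((u+.5)/9-.5+370,(v+.5)/9-.5+165)
S=lambda u,v:((u+.5)/9-.5+350,(v+.5)/9-.5+240)
t,s=P["top"],P["side"]
ct=onz(t,*T(271,196),25);print("centre top",ct,"side",onz(s,*S(284,193),25))
a=onz(t,*T(166,282),25);b=onz(t,*T(377,110),25);d=a-b;print("len",np.linalg.norm(d),"ang",np.degrees(np.arctan2(d[1],d[0])))
a=onz(s,*S(124,142),25);b=onz(s,*S(445,245),25);d=a-b;print("side len",np.linalg.norm(d),"ang",np.degrees(np.arctan2(d[1],d[0])))
E
cat > plan.py <<'E'
# usage: plan.py x y z yaw_deg  -> rows from current pose to target (tool down)
import sys,numpy as np
from cell import env
st=env.state();p=st["eef_pos"];r=st["tcp_rot"];yaw=r[2]
X,Y,Z,W=map(float,sys.argv[1:5]);W=np.radians(W)
dw=(W-yaw+np.pi)%(2*np.pi)-np.pi
d=np.array([X,Y,Z])-p
n=max(int(np.ceil(np.linalg.norm(d)/40)),int(np.ceil(abs(dw)/.14)),1)
print("t",st["t"],"pos",p.round(1),"rot",r.round(3),"n",n,"open",st["opening"]*95.1,"F",st["ft_force"].round(1),"j",st["joints"].round(2))
y=yaw
for i in range(n):
    s=d/n;c,q=np.cos(y),np.sin(y)
    print(f"{c*s[0]+q*s[1]:.1f} {q*s[0]-c*s[1]:.1f} {-s[2]:.1f} {-dw/n:.3f}")
    y+=dw/n
E
python3 c.py; python3 plan.py 537 248 205 75.8
```

```text
centre top [ 601.5 -269.8   25. ] side [ 600.9 -269.    25. ]
len 111.02447161086556 ang 129.90395048619902
side len 105.23469102718641 ang 129.18239360904244
t 1.2 pos [200.  592.1 214.6] rot [3.142 0.    2.816] n 13 open 95.17736100364988 F [-0.2  0.1 -0.2] j [ 1.14  0.49  1.56 -0.    1.09 -0.11]
-33.0 -16.8 0.7 0.115
-34.7 -12.9 0.7 0.115
-36.0 -8.8 0.7 0.115
-36.8 -4.6 0.7 0.115
-37.0 -0.4 0.7 0.115
-36.8 3.8 0.7 0.115
-36.2 8.0 0.7 0.115
-35.0 12.1 0.7 0.115
-33.4 16.1 0.7 0.115
-31.3 19.8 0.7 0.115
-28.9 23.2 0.7 0.115
-26.0 26.4 0.7 0.115
-22.8 29.2 0.7 0.115
```

Call:
send_rows(plan="-33 -17 0 0.115 36; -35 -13 0 0.115 36; -36 -9 0 0.115 36; -37 -5 0 0.115 36; -37 0 0 0.115 36; -37 4 0 0.115 36; -36 8 0 0.115 36; -35 12 0 0.115 36")

```text
t: 2.0
eef_pos: [409.1, 372.5, 214.5]
tcp_rot: [3.14, -0.001, 1.868]
ft_force: [0.8, -0.2, -0.3]
opening: 0.404
```

```bash
python3 plan.py 537 248 205 75.8
```

```text
t 2.0 pos [409.1 372.5 214.5] rot [ 3.140e+00 -1.000e-03  1.868e+00] n 5 open 38.438867519687484 F [ 0.8 -0.2 -0.3] j [0.62 0.39 1.74 0.   1.01 0.32]
-31.3 17.2 1.9 0.109
-29.2 20.5 1.9 0.109
-26.8 23.5 1.9 0.109
-24.1 26.3 1.9 0.109
-21.1 28.8 1.9 0.109
```

Call:
send_rows(plan="-31 17 2 0.109 36; -29 20 2 0.109 36; -27 23 2 0.109 36; -24 26 2 0.109 36; -21 29 2 0.109 36; 0 0 0 0 36")

```text
t: 2.6
eef_pos: [541.9, 238.3, 204.8]
tcp_rot: [3.139, -0.003, 1.292]
ft_force: [-0.2, 0.6, 0.4]
opening: 0.379
```

```bash
python3 plan.py 537 248 205 75.8
python3 - <<'E'
from cell import eyes
import cv2,numpy as np
for n,c in(("top",(150,230,220,350)),("side",(90,190,220,350))):
    p=eyes.read_camera(n);i=p["image"][:,:,::-1]
    cv2.imwrite(f"pics/{n}_d1.png",cv2.resize(i[c[0]:c[1],c[2]:c[3]],None,fx=5,fy=5,interpolation=cv2.INTER_CUBIC))
E
```

```text
t 2.6 pos [541.9 238.3 204.8] rot [ 3.139e+00 -3.000e-03  1.292e+00] n 1 open 36.062712581750866 F [-0.2  0.6  0.4] j [0.3  0.45 1.66 0.   1.03 0.58]
8.0 -7.3 -0.2 -0.031
```

View pics/side_d1.png

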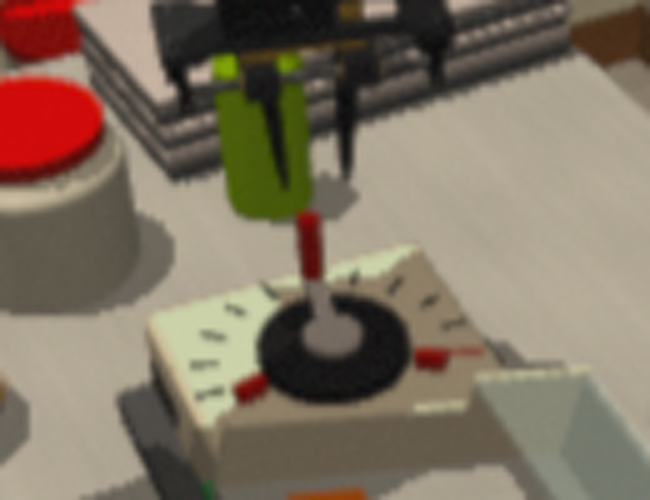

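The side picture shows the fingers above and on either side of the post at (310,240) in the crop. I'll correct the position and go down.

Call:
send_rows(plan="8 -7 0 -0.03 36; 0 0 0 0 36; 0 0 10 0 36; 0 0 20 0 36; 0 0 20 0 36; 0 0 17 0 36; 0 0 0 0 36")

```text
t: 3.4
eef_pos: [530.4, 256.5, 134.9]
tcp_rot: [3.139, -0.004, 1.344]
ft_force: [-0.8, 0.1, 1.1]
opening: 0.376
```

```bash
cat > arc.py <<'E'
# arc.py target_q_deg nsteps: rows around the dial
import sys,numpy as np
from cell import env
A=np.array([518.5,178.5]);Y=-4.2
st=env.state();p=st["eef_pos"];yaw=st["tcp_rot"][2];v=p[:2]-A
q=np.degrees(np.arctan2(v[1],v[0]))-Y+20
print("t",round(st["t"],2),"pos",p.round(1),"yaw",np.degrees(yaw).round(1),"radius",np.hypot(*v).round(1),"q_fingers",q.round(1),"F",st["ft_force"].round(1),"j",st["joints"].round(2))
tq=float(sys.argv[1]);n=int(sys.argv[2]);cur=p[:2].copy()
for i in range(1,n+1):
    a=np.radians(q+(tq-q)*i/n-20+Y); tgt=A+72*np.array([np.cos(a),np.sin(a)]); dy=(np.radians(tq-20+Y)-st["tcp_rot"][2])/n
    s=tgt-cur;c,k=np.cos(yaw),np.sin(yaw)
    print(f"{c*s[0]+k*s[1]:.1f} {k*s[0]-c*s[1]:.1f} {((p[2]-135)/n):.1f} {-dy:.3f}")
    yaw+=dy;cur=tgt
E
python3 arc.py 50 8
```

```text
t 3.4 pos [530.4 256.5 134.9] yaw 77.0 radius 78.9 q_fingers 105.5 F [-0.8  0.1  1.1] j [0.34 0.53 1.74 0.   0.87 0.56]
-6.8 9.2 -0.0 0.112
0.0 8.7 -0.0 0.112
-0.0 8.7 -0.0 0.112
-0.1 8.7 -0.0 0.112
-0.2 8.7 -0.0 0.112
-0.3 8.7 -0.0 0.112
-0.4 8.7 -0.0 0.112
-0.4 8.7 -0.0 0.112
```

Call:
send_rows(plan="-7 9 0 0.112 36; 0 9 0 0.112 36; 0 9 0 0.112 36; 0 9 0 0.112 36; 0 9 0 0.112 36; 0 9 0 0.112 36; 0 9 0 0.112 36; 0 0 0 0 36")

```text
t: 4.2
eef_pos: [577.3, 221.1, 136.5]
tcp_rot: [-3.136, -0.001, 0.538]
ft_force: [0.9, -0.4, -0.2]
opening: 0.384
```

```bash
python3 arc.py 4 7
```

```text
t 4.2 pos [577.3 221.1 136.5] yaw 30.8 radius 72.6 q_fingers 60.1 F [ 0.9 -0.4 -0.2] j [0.26 0.57 1.66 0.01 0.92 1.28]
-0.4 10.1 0.2 0.127
0.1 10.1 0.2 0.127
-0.1 10.1 0.2 0.127
-0.2 10.1 0.2 0.127
-0.3 10.1 0.2 0.127
-0.4 10.1 0.2 0.127
-0.6 10.0 0.2 0.127
```

Call:
send_rows(plan="0 10 0 0.127 36; 0 10 0 0.127 36; 0 10 0 0.127 36; 0 10 0 0.127 36; 0 10 0 0.127 36; 0 10 0 0.127 36; -1 10 0 0.127 36; 0 0 0 0 36")

```text
t: 5.0
eef_pos: [585.5, 159.9, 138.9]
tcp_rot: [-3.131, 0.002, -0.351]
ft_force: [0.6, 2.1, -1.2]
opening: 0.38
```

```bash
python3 arc.py -9 4
```

```text
t 5.0 pos [585.5 159.9 138.9] yaw -20.1 radius 69.5 q_fingers 8.7 F [ 0.6  2.1 -1.2] j [0.15 0.55 1.69 0.01 0.9  2.07]
2.7 5.4 1.0 0.057
0.1 5.6 1.0 0.057
0.0 5.6 1.0 0.057
-0.1 5.6 1.0 0.057
```

Call:
send_rows(plan="2 5 1 0.057 36; 0 5 1 0.057 36; 0 5 1 0.04 36; 0 0 0 0 36")

```text
t: 5.4
eef_pos: [581.0, 148.2, 137.3]
tcp_rot: [-3.129, 0.002, -0.488]
ft_force: [-0.0, -0.1, -0.0]
opening: 0.381
```

```bash
cat > look.py <<'E'
import sys
from cell import eyes
import cv2
for n,c in(("top",(150,230,230,330)),("side",(110,190,230,330))):
    p=eyes.read_camera(n);i=p["image"][:,:,::-1]
    cv2.imwrite(f"pics/{n}_{sys.argv[1]}.png",i); cv2.imwrite(f"pics/{n}_{sys.argv[1]}c.png",cv2.resize(i[c[0]:c[1],c[2]:c[3]],None,fx=6,fy=6,interpolation=cv2.INTER_CUBIC))
E
python3 arc.py -9 2; python3 look.py d2
```

```text
t 5.4 pos [581.  148.2 137.3] yaw -27.9 radius 69.5 q_fingers -1.7 F [-0.  -0.1 -0. ] j [0.13 0.54 1.71 0.01 0.89 2.18]
2.6 4.5 1.1 0.046
-0.1 4.6 1.1 0.046
```

View pics/side_d2c.png

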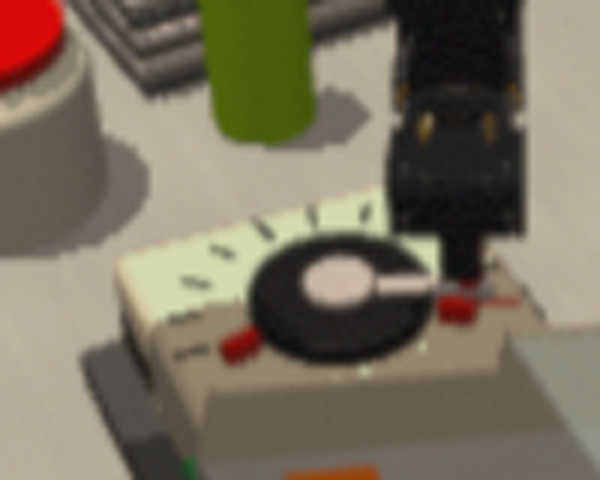

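The pointer is at the stop block (crop 460,300). I'll press on gently until the force rises.

Call:
send_rows(plan="2 5 1 0.04 36; 0 5 0 0.04 36; 0 0 0 0 36")

```text
t: 5.8
eef_pos: [580.4, 144.1, 136.4]
tcp_rot: [-3.118, 0.002, -0.571]
ft_force: [-0.5, -0.7, 0.0]
opening: 0.381
```

```bash
python3 arc.py -14 2
```

```text
t 5.8 pos [580.4 144.1 136.4] yaw -32.7 radius 70.8 q_fingers -4.8 F [-0.5 -0.7  0. ] j [0.12 0.53 1.72 0.03 0.87 2.25]
1.3 5.7 0.7 0.048
-0.0 5.8 0.7 0.048
```

Call:
send_rows(plan="1 5 0 0 36; 0 4 0 0 36; 0 4 0 0 36; 0 0 0 0 36")

```text
t: 6.2
eef_pos: [580.9, 144.9, 136.1]
tcp_rot: [-3.092, -0.003, -0.574]
ft_force: [0.2, -0.4, 0.1]
opening: 0.378
```

```bash
python3 arc.py -14 2
```

```text
t 6.2 pos [580.9 144.9 136.1] yaw -32.9 radius 70.9 q_fingers -4.1 F [ 0.2 -0.4  0.1] j [0.12 0.53 1.73 0.05 0.84 2.23]
1.3 6.1 0.5 0.047
-0.0 6.2 0.5 0.047
```

Call:
send_rows(plan="0 5 0 0 36; 0 5 0 0 36; 0 5 0 0 36")

```text
t: 6.5
eef_pos: [580.5, 143.9, 135.9]
tcp_rot: [-3.065, -0.01, -0.577]
ft_force: [20.3, 39.5, -15.5]
opening: 0.382
```

```bash
python3 arc.py 5 2;python3 look.py d3
```

```text
t 6.5 pos [580.5 143.9 135.9] yaw -33.1 radius 71.0 q_fingers -4.9 F [ 20.3  39.5 -15.5] j [0.11 0.52 1.75 0.07 0.81 2.21]
0.3 -6.3 0.5 -0.121
-0.5 -6.2 0.5 -0.121
```

View pics/side_d3c.png

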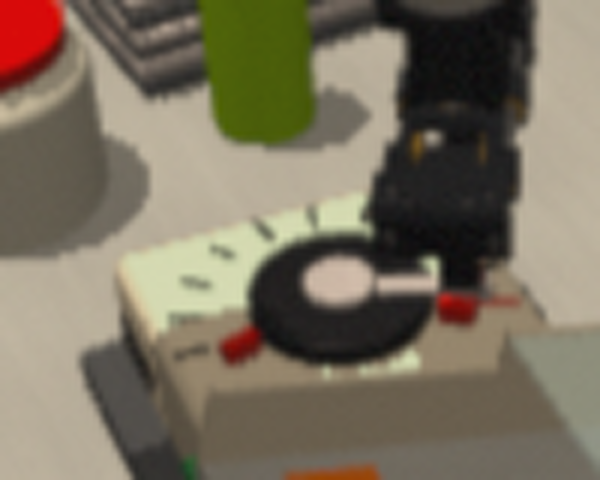

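View pics/top_d3c.png

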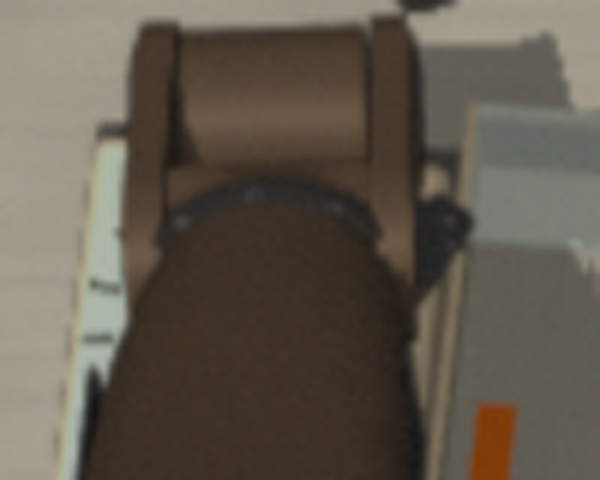

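The dial is hard against the stop: 45 N and no further travel. Now I'll go counter-clockwise. The push tilted the tool by about 0.08 rad, so the planner now uses the full rotation.

```bash
cat > arc.py <<'E'
import sys,numpy as np
from scipy.spatial.transform import Rotation as Ro
from cell import env
A=np.array([518.5,178.5]);Y=-4.2
st=env.state();p=st["eef_pos"];R=Ro.from_euler("xyz",st["tcp_rot"]);v=p[:2]-A;yaw=st["tcp_rot"][2]
q=np.degrees(np.arctan2(v[1],v[0]))-Y+20
print("t",round(st["t"],2),"pos",p.round(1),"rot",st["tcp_rot"].round(3),"yaw-rad",np.degrees(yaw-np.arctan2(v[1],v[0])).round(1),"radius",np.hypot(*v).round(1),"q_f",q.round(1),"F",st["ft_force"].round(1),"open",(95.1*st["opening"]).round(1))
tq=float(sys.argv[1]);n=int(sys.argv[2]);cur=p.copy()
dy=(np.radians(tq-20+Y)-yaw)/n
for i in range(1,n+1):
    a=np.radians(q+(tq-q)*i/n-20+Y); tgt=np.array([*(A+72*np.array([np.cos(a),np.sin(a)])),p[2]+(136-p[2])*i/n])
    print(*(R.inv().apply(tgt-cur)).round(1),round(-dy,3))
    R=R*Ro.from_euler("z",-dy);cur=tgt
E
python3 arc.py 50 8
```

```text
Traceback (most recent call last):
  File "arc.py", line 7, in <module>
    print("t",round(st["t"],2),"pos",p.round(1),"rot",st["tcp_rot"].round(3),"yaw-rad",np.degrees(yaw-np.arctan2(v[1],v[0])).round(1),"radius",np.hypot(*v).round(1),"q_f",q.round(1),"F",st["ft_force"].round(1),"open",(95.1*st["opening"]).round(1))
                                                                                                                                                                                                                         ^^^^^^^^^^^^^^^^^^^^^^^^^^
AttributeError: 'float' object has no attribute 'round'
```

```bash
sed -i 's/(95.1\*st\["opening"\]).round(1)/round(95.1*st["opening"],1)/' arc.py; python3 arc.py 50 8
```

```text
t 6.6 pos [580.5 143.9 135.9] rot [-3.065 -0.01  -0.577] yaw-rad -3.9 radius 71.0 q_f -4.9 F [ 18.5  38.5 -14.8] open 36.6
-0.1 -8.6 0.6 -0.128
-1.0 -8.5 0.6 -0.128
-1.0 -8.6 0.6 -0.128
-0.9 -8.6 0.5 -0.128
-0.8 -8.6 0.5 -0.128
-0.7 -8.6 0.4 -0.128
-0.7 -8.6 0.4 -0.128
-0.6 -8.6 0.3 -0.128
```

Call:
send_rows(plan="0 -9 1 -0.13 36; -1 -9 1 -0.13 36; -1 -9 1 -0.13 36; -1 -9 1 -0.13 36; -1 -9 1 -0.13 36; -1 -9 0 -0.13 36; -1 -9 0 -0.13 36; 0 0 0 0 36")

```text
t: 7.4
eef_pos: [585.6, 203.4, 133.8]
tcp_rot: [-3.108, -0.065, 0.366]
ft_force: [-0.0, -0.0, -0.4]
opening: 0.378
```

```bash
python3 arc.py 85 5
```

```text
t 7.4 pos [585.6 203.4 133.8] rot [-3.108 -0.065  0.366] yaw-rad 0.6 radius 71.6 q_f 44.6 F [-0.  -0.  -0.4] open 35.9
-0.2 -10.1 -0.1 -0.139
-0.6 -10.1 -0.2 -0.139
-0.6 -10.1 -0.3 -0.139
-0.6 -10.1 -0.4 -0.139
-0.6 -10.1 -0.5 -0.139
```

Call:
send_rows(plan="0 -10 0 -0.139 36; -1 -10 0 -0.139 36; -1 -10 0 -0.139 36; -1 -10 -1 -0.139 36; 0 0 0 0 36; 0 0 0 0 36")

```text
t: 8.0
eef_pos: [563.3, 230.7, 134.8]
tcp_rot: [3.133, -0.072, 0.915]
ft_force: [0.2, -0.8, -0.6]
opening: 0.376
```

```bash
python3 arc.py 98 2;python3 look.py d4
```

```text
t 8.0 pos [563.3 230.7 134.8] rot [ 3.133 -0.072  0.915] yaw-rad 3.0 radius 68.8 q_f 73.6 F [ 0.2 -0.8 -0.6] open 35.8
2.4 -15.1 -0.6 -0.187
-1.2 -15.3 -1.0 -0.187
```

View pics/side_d4c.png

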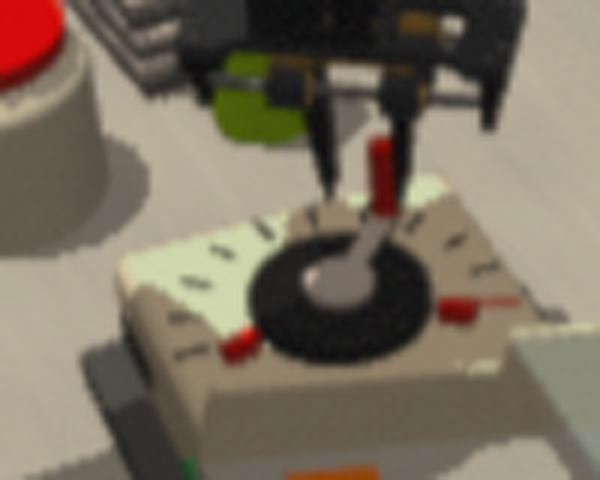

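Post is at about click 3.3 against the trailing finger, which agrees with q_f 73.6 − 7. Next I'll take the fingers to about 100.

Call:
send_rows(plan="2 -8 0 -0.1 36; 0 -8 0 -0.1 36; -1 -8 -1 -0.1 36; 0 0 0 0 36; 0 0 0 0 36")

```text
t: 8.6
eef_pos: [546.5, 241.6, 135.4]
tcp_rot: [3.11, -0.066, 1.207]
ft_force: [3.2, -2.2, -1.2]
opening: 0.377
```

```bash
python3 arc.py 100 1
```

```text
t 8.6 pos [546.5 241.6 135.4] rot [ 3.11  -0.066  1.207] yaw-rad 3.1 radius 69.0 q_f 90.2 F [ 3.2 -2.2 -1.2] open 35.8
2.7 -12.0 -0.8 -0.116
```

Call:
send_rows(plan="2 -6 0 -0.06 36; 0 -5 -1 -0.06 36; 0 0 0 0 36; 0 0 0 0 36")

```text
t: 9.0
eef_pos: [538.3, 245.8, 136.0]
tcp_rot: [3.103, -0.062, 1.314]
ft_force: [-0.5, 0.6, 0.2]
opening: 0.379
```

```bash
python3 arc.py 100 1;python3 look.py d5
```

```text
t 9.0 pos [538.3 245.8 136. ] rot [ 3.103 -0.062  1.314] yaw-rad 1.7 radius 70.1 q_f 97.8 F [-0.5  0.6  0.2] open 36.0
1.9 -2.7 0.0 -0.009
```

View pics/side_d5c.png

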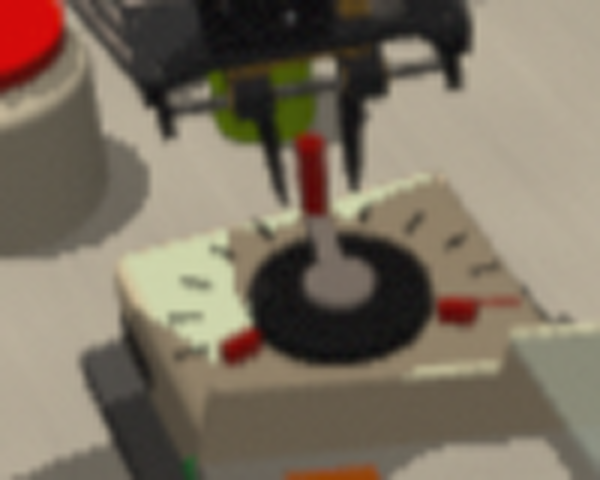

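The post is back at side px (281.7,133), the same as at the start, which was click 5. It is clear of both fingers and the force is about 0. Next I'll lift out.

```bash
cat > plan.py <<'E'
# plan.py x y z yaw_deg [n]
import sys,numpy as np
from scipy.spatial.transform import Rotation as Ro
from cell import env
st=env.state();p=st["eef_pos"];R=Ro.from_euler("xyz",st["tcp_rot"]);yaw=st["tcp_rot"][2]
X,Y,Z,W=map(float,sys.argv[1:5]);W=np.radians(W)
dw=(W-yaw+np.pi)%(2*np.pi)-np.pi
d=np.array([X,Y,Z])-p
n=max(int(np.ceil(np.linalg.norm(d)/40)),int(np.ceil(abs(dw)/.14)),1)
if len(sys.argv)>5:n=int(sys.argv[5])
M=R.as_matrix()
print("t",round(st["t"],2),"pos",p.round(1),"rot",st["tcp_rot"].round(3),"yaw",np.degrees(yaw).round(1),"n",n,"open",round(st["opening"]*95.1,1),"F",st["ft_force"].round(1),"j",st["joints"].round(2),"tilt: x.z %.3f y.z %.3f toolz %s"%(M[2,0],M[2,1],M[:,2].round(3)))
for i in range(n):
    print(*R.inv().apply(d/n).round(1),round(-dw/n,3)); R=R*Ro.from_euler("z",-dw/n)
E
python3 plan.py 538.3 245.8 215 75.8 3
```

```text
t 9.1 pos [538.3 245.8 136. ] rot [ 3.102 -0.062  1.315] yaw 75.3 n 3 open 36.1 F [ 0.5  0.4 -0.7] j [0.3  0.51 1.77 0.05 0.79 0.53] tilt: x.z 0.062 y.z 0.039 toolz [ 0.054  0.05  -0.997]
1.7 1.0 -26.3 -0.003
1.6 1.0 -26.3 -0.003
1.6 1.0 -26.3 -0.003
```

Call:
send_rows(plan="2 1 -26 0 36; 2 1 -26 0 36; 2 1 -26 0 36; 0 0 0 0 36; 0 0 0 0 36")

```text
t: 9.6
eef_pos: [538.9, 246.4, 215.8]
tcp_rot: [3.105, -0.061, 1.306]
ft_force: [0.8, -0.3, 0.2]
opening: 0.379
```

```bash
python3 plan.py 601 -269.5 215 39.7; python3 look.py d6
```

```text
t 9.6 pos [538.9 246.4 215.8] rot [ 3.105 -0.061  1.306] yaw 74.8 n 13 open 36.1 F [ 0.8 -0.3  0.2] j [0.3  0.42 1.69 0.04 0.97 0.55] tilt: x.z 0.061 y.z 0.036 toolz [ 0.051  0.05  -0.997]
-37.0 15.1 -1.7 0.047
-36.2 16.8 -1.7 0.047
-35.4 18.5 -1.7 0.047
-34.5 20.1 -1.7 0.047
-33.5 21.7 -1.7 0.047
-32.4 23.3 -1.7 0.047
-31.3 24.8 -1.7 0.047
-30.1 26.3 -1.7 0.047
-28.8 27.6 -1.7 0.047
-27.5 29.0 -1.7 0.047
-26.1 30.2 -1.7 0.047
-24.6 31.4 -1.7 0.047
-23.1 32.6 -1.7 0.047
```

View pics/side_d6c.png

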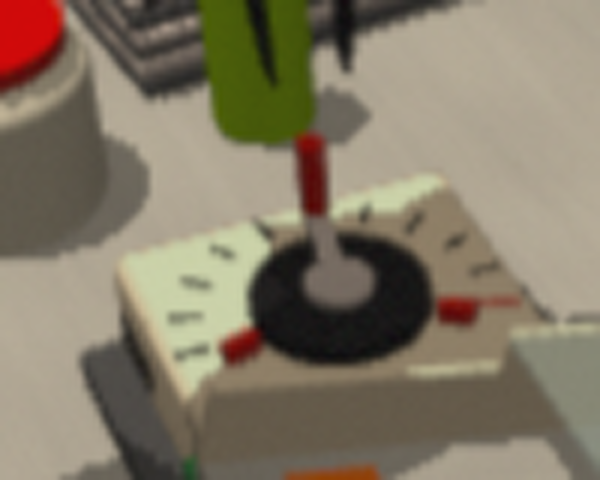

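The dial stays at click 5. Now the cartridge: the jaws go across it, so yaw is 129.7° with tool x towards the cap.

```bash
python3 plan.py 601 -269.5 205 129.7
```

```text
t 9.7 pos [538.8 246.4 215.4] rot [ 3.106 -0.061  1.306] yaw 74.8 n 13 open 35.8 F [-0.1 -0.1 -0.2] j [0.3  0.42 1.69 0.04 0.97 0.55] tilt: x.z 0.061 y.z 0.036 toolz [ 0.05   0.049 -0.998]
-37.0 15.0 -0.9 -0.074
-38.0 12.3 -0.9 -0.074
-38.8 9.4 -0.9 -0.074
-39.4 6.6 -0.9 -0.074
-39.8 3.6 -0.9 -0.074
-40.0 0.7 -0.9 -0.074
-39.9 -2.2 -0.9 -0.074
-39.6 -5.2 -0.9 -0.074
-39.1 -8.1 -0.9 -0.074
-38.4 -10.9 -0.9 -0.074
-37.5 -13.7 -0.9 -0.074
-36.4 -16.5 -0.9 -0.074
-35.1 -19.1 -0.9 -0.074
```

Call:
send_rows(plan="-37 15 -1 -0.074 80; -38 12 -1 -0.074 80; -39 9 -1 -0.074 80; -39 7 -1 -0.074 80; -40 4 -1 -0.074 80; -40 1 -1 -0.074 80; -40 -2 -1 -0.074 80; -40 -5 -1 -0.074 80")

```text
t: 10.5
eef_pos: [579.1, -77.9, 200.7]
tcp_rot: [3.088, -0.035, 1.924]
ft_force: [0.6, 0.3, 0.1]
opening: 0.839
```

Call:
send_rows(plan="-39 -8 -1 -0.074 80; -38 -11 -1 -0.074 80; -38 -14 -1 -0.074 80; -36 -16 -1 -0.074 80; 0 0 0 0 80; 0 0 0 0 80")

```text
t: 11.1
eef_pos: [601.3, -246.9, 188.9]
tcp_rot: [3.085, -0.027, 2.226]
ft_force: [0.0, -0.2, -1.1]
opening: 0.84
```

```bash
python3 plan.py 601 -269.5 100 129.7
```

```text
t 11.1 pos [ 601.3 -246.9  188.9] rot [ 3.085 -0.027  2.226] yaw 127.5 n 3 open 79.9 F [ 0.  -0.2 -1.1] j [-0.52  0.55  1.53  0.07  1.07 -1.21] tilt: x.z 0.027 y.z 0.056 toolz [ 0.028  0.056 -0.998]
-6.7 -6.3 29.2 -0.013
-6.6 -6.4 29.2 -0.013
-6.5 -6.5 29.2 -0.013
```

Call:
send_rows(plan="-7 -6 29 -0.013 80; -7 -6 29 -0.013 80; -7 -6 29 -0.013 80; 0 0 0 0 80; 0 0 0 0 80")

```text
t: 11.6
eef_pos: [602.4, -265.6, 97.1]
tcp_rot: [3.085, -0.027, 2.265]
ft_force: [-0.0, 0.1, 0.8]
opening: 0.845
```

```bash
python3 plan.py 601 -269.5 18 129.7
python3 - <<'E'
from cell import eyes
import cv2
for n,c in(("side",(190,320,310,470)),):
    p=eyes.read_camera(n);i=p["image"][:,:,::-1]
    cv2.imwrite(f"pics/{n}_c1.png",cv2.resize(i[c[0]:c[1],c[2]:c[3]],None,fx=4.5,fy=4.5,interpolation=cv2.INTER_CUBIC))
E
```

```text
t 11.6 pos [ 602.4 -265.6   97.1] rot [ 3.085 -0.027  2.265] yaw 129.8 n 2 open 80.4 F [-0.   0.1  0.8] j [-0.54  0.66  1.58  0.08  0.9  -1.28] tilt: x.z 0.027 y.z 0.057 toolz [ 0.026  0.057 -0.998]
-2.1 -4.1 39.3 0.001
-2.1 -4.1 39.3 0.001
```

View pics/side_c1.png

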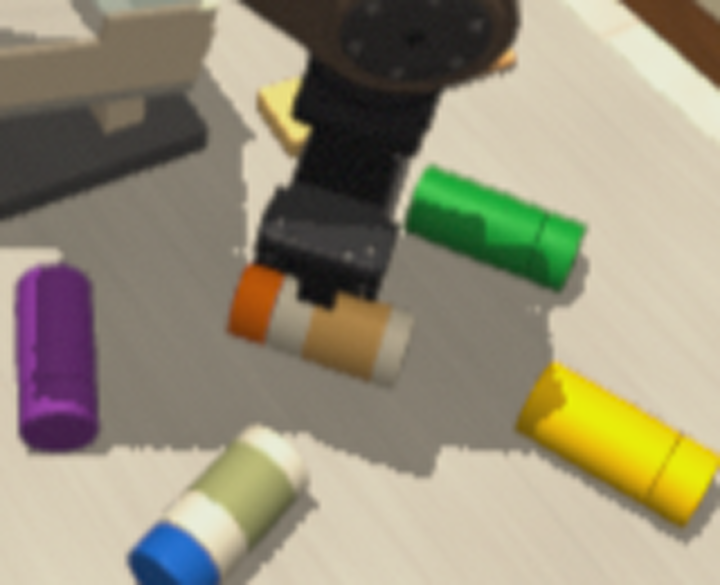

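The gripper is centred above the orange-capped cartridge (crop 320,325). I'll go down and grip.

Call:
send_rows(plan="-2 -4 26 0 80; -2 -3 26 0 80; -1 -2 20 0 80; 0 0 6 0 80; 0 0 0 0 80")

```text
t: 12.15
eef_pos: [604.9, -269.2, 25.5]
tcp_rot: [3.081, -0.016, 2.266]
ft_force: [-0.3, 0.9, -0.0]
opening: 0.838
```

```bash
python3 plan.py 601 -269.5 18 129.7 1
```

```text
t 12.15 pos [ 604.9 -269.2   25.5] rot [ 3.081 -0.016  2.266] yaw 129.8 n 1 open 79.7 F [-0.3  0.9 -0. ] j [-0.54  0.76  1.62  0.09  0.76 -1.31] tilt: x.z 0.016 y.z 0.061 toolz [ 0.036  0.052 -0.998]
2.1 -3.6 7.3 0.002
```

Call:
send_rows(plan="2 -4 8 0 80; 0 0 0 0 80; 0 0 0 0 40; 0 0 0 0 30; 0 0 0 0 30; 0 0 0 0 30; 0 0 0 0 30")

```text
t: 12.85
eef_pos: [602.4, -270.3, 21.8]
tcp_rot: [3.078, -0.01, 2.266]
ft_force: [0.5, -0.3, -1.9]
opening: 0.518
```

```bash
python3 plan.py 601 -269.5 18 129.7 1
```

```text
t 12.85 pos [ 602.4 -270.3   21.8] rot [ 3.078 -0.01   2.266] yaw 129.9 n 1 open 49.2 F [ 0.5 -0.3 -1.9] j [-0.55  0.76  1.63  0.09  0.74 -1.31] tilt: x.z 0.010 y.z 0.063 toolz [ 0.042  0.048 -0.998]
1.5 -0.8 3.8 0.003
```

The opening is 49 mm but the grip is shallow, so I'll regrip 5 mm deeper.

Call:
send_rows(plan="0 0 0 0 75; 0 0 0 0 75; 0 0 7 0 75; 0 0 0 0 75; 0 0 0 0 30; 0 0 0 0 30; 0 0 0 0 30; 0 0 0 0 30")

```text
t: 13.65
eef_pos: [602.6, -269.8, 13.8]
tcp_rot: [3.079, -0.011, 2.266]
ft_force: [-0.1, -0.7, -0.7]
opening: 0.521
```

```bash
python3 plan.py 601 -269.5 120 129.7
```

```text
t 13.65 pos [ 602.6 -269.8   13.8] rot [ 3.079 -0.011  2.266] yaw 129.9 n 3 open 49.5 F [-0.1 -0.7 -0.7] j [-0.55  0.77  1.64  0.09  0.73 -1.31] tilt: x.z 0.011 y.z 0.063 toolz [ 0.041  0.049 -0.998]
0.8 1.9 -35.3 0.001
0.8 1.9 -35.3 0.001
0.8 1.9 -35.3 0.001
```

Call:
send_rows(plan="1 2 -20 0 30; 1 2 -35 0 30; 1 2 -35 0 30; 1 2 -35 0 30; 1 2 -35 0 30; 1 2 -35 0 30; 0 0 0 0 30; 0 0 0 0 30")

```text
t: 14.45
eef_pos: [598.6, -266.4, 214.8]
tcp_rot: [3.08, -0.015, 2.266]
ft_force: [0.5, -0.1, -1.9]
opening: 0.519
```

```bash
python3 plan.py 459 0 215 85.8 11;python3 - <<'E'
from cell import eyes
import cv2
for n,c in(("side",(150,320,310,470)),("top",(130,270,340,470))):
    p=eyes.read_camera(n);i=p["image"][:,:,::-1]
    cv2.imwrite(f"pics/{n}_c2.png",cv2.resize(i[c[0]:c[1],c[2]:c[3]],None,fx=3.5,fy=3.5,interpolation=cv2.INTER_CUBIC))
E
```

```text
t 14.45 pos [ 598.6 -266.4  214.8] rot [ 3.08  -0.015  2.266] yaw 129.8 n 11 open 49.4 F [ 0.5 -0.1 -1.9] j [-0.55  0.53  1.49  0.07  1.12 -1.27] tilt: x.z 0.015 y.z 0.061 toolz [ 0.037  0.051 -0.998]
26.7 5.7 0.7 0.07
27.1 3.9 0.7 0.07
27.3 2.0 0.7 0.07
27.3 0.1 0.7 0.07
27.3 -1.9 0.7 0.07
27.1 -3.8 0.7 0.07
26.7 -5.6 0.7 0.07
26.3 -7.5 0.7 0.07
25.7 -9.3 0.7 0.07
25.0 -11.1 0.7 0.07
24.2 -12.8 0.7 0.07
```

View pics/side_c2.png

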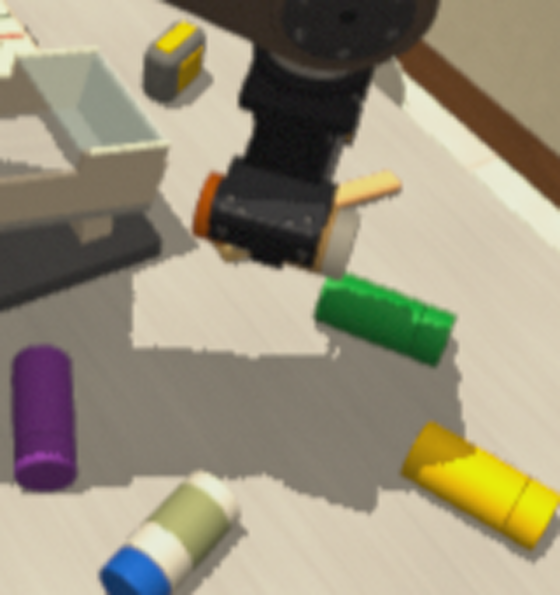

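The cartridge is held with the cap towards the mill, and the others are undisturbed. Now I'll carry it over the chute.

Call:
send_rows(plan="27 6 0 0.07 30; 27 4 0 0.07 30; 27 2 0 0.07 30; 27 0 0 0.07 30; 27 -2 0 0.07 30; 27 -4 0 0.07 30; 27 -6 0 0.07 30; 26 -7 0 0.07 30")

```text
t: 15.35
eef_pos: [492.1, -67.2, 209.1]
tcp_rot: [3.117, -0.057, 1.681]
ft_force: [-0.2, 0.8, -2.4]
opening: 0.523
```

Call:
send_rows(plan="26 -9 1 0.07 30; 25 -11 1 0.07 30; 22 -12 1 0.07 30; 0 0 0 0 30; 0 0 0 0 30")

```text
t: 15.85
eef_pos: [451.9, 10.0, 204.6]
tcp_rot: [3.141, -0.062, 1.462]
ft_force: [-0.8, 0.3, -0.6]
opening: 0.522
```

```bash
python3 plan.py 459 0 190 85.8
```

```text
t 15.85 pos [451.9  10.  204.6] rot [ 3.141 -0.062  1.462] yaw 83.8 n 1 open 49.6 F [-0.8  0.3 -0.6] j [-0.16  0.26  1.98  0.08  0.91 -0.1 ] tilt: x.z 0.062 y.z 0.001 toolz [ 0.007  0.061 -0.998]
-10.1 8.2 14.0 -0.036
```

Call:
send_rows(plan="-10 8 7 -0.036 30; 0 0 7 0 30; 0 0 0 0 30; 0 0 0 0 30")

```text
t: 16.25
eef_pos: [459.1, -1.5, 187.6]
tcp_rot: [-3.141, -0.062, 1.498]
ft_force: [-0.7, 0.0, -1.1]
opening: 0.518
```

```bash
python3 plan.py 459 0 134 85.8;python3 - <<'E'
from cell import eyes
import cv2
for n,c in(("side",(100,270,220,380)),("top",(130,270,220,380))):
    p=eyes.read_camera(n);i=p["image"][:,:,::-1]
    cv2.imwrite(f"pics/{n}_c3.png",cv2.resize(i[c[0]:c[1],c[2]:c[3]],None,fx=3.5,fy=3.5,interpolation=cv2.INTER_CUBIC))
E
```

```text
t 16.25 pos [459.1  -1.5 187.6] rot [-3.141 -0.062  1.498] yaw 85.8 n 2 open 49.3 F [-0.7  0.  -1.1] j [-0.18  0.29  1.99  0.08  0.87 -0.16] tilt: x.z 0.062 y.z -0.000 toolz [ 0.004  0.062 -0.998]
-0.9 -0.1 26.8 0.0
-0.9 -0.1 26.8 0.0
```

View pics/side_c3.png

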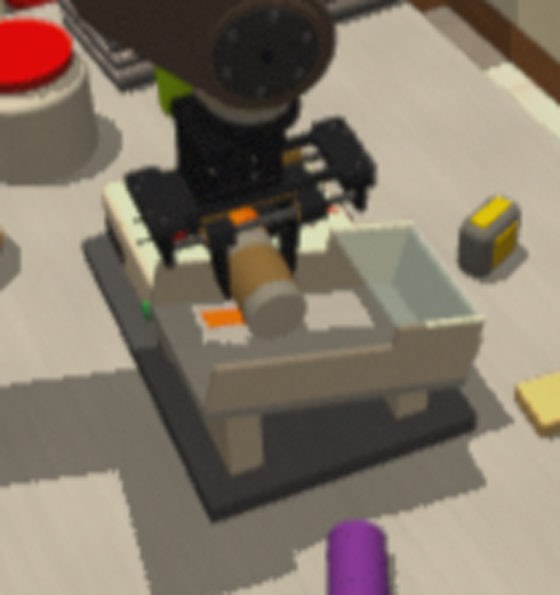

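View pics/top_c3.png

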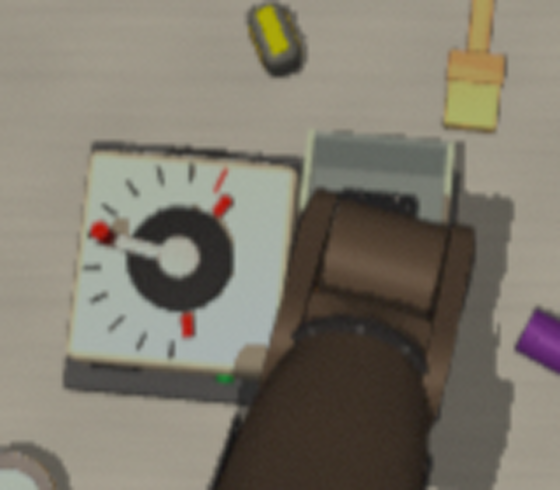

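```bash
python3 -c "
from h import *
c=np.array([459,-2.2,198.6]);a=np.array([.073,.997,.05])
q=proj(P['side'],c-55*a);print(q,(q-[220,100])*3.5)
for w in(65,-65):
  l=np.array([459,0,161])+w*np.array([.073,.997,0]);print(w,(proj(P['side'],l)-[220,100])*3.5)
"
```

```text
[300.10929663 190.00985636] [280.3825382  315.03449727]
65 [227.19335924 254.35723963]
-65 [285.43303792 352.42479422]
```

The end cap shows at (275,308) against (280,315) predicted, within about 5 mm, so it fits between the walls. I'll lower it slowly.

Call:
send_rows(plan="-1 0 15 0 30; -1 0 15 0 30; -1 0 10 0 30; 0 0 4 0 30; 0 0 0 0 30; 0 0 0 0 30")

```text
t: 16.95
eef_pos: [459.9, -1.4, 144.1]
tcp_rot: [3.138, -0.062, 1.498]
ft_force: [0.4, 0.4, -1.3]
opening: 0.519
```

```bash
python3 plan.py 459 -2 134 85.8;python3 - <<'E'
from cell import eyes
import cv2
for n,c in(("side",(130,250,230,370)),):
    p=eyes.read_camera(n);i=p["image"][:,:,::-1]
    cv2.imwrite(f"pics/{n}_c4.png",cv2.resize(i[c[0]:c[1],c[2]:c[3]],None,fx=4.5,fy=4.5,interpolation=cv2.INTER_CUBIC))
E
```

```text
t 16.95 pos [459.9  -1.4 144.1] rot [ 3.138 -0.062  1.498] yaw 85.8 n 1 open 49.3 F [ 0.4  0.4 -1.3] j [-0.18  0.36  2.04  0.09  0.75 -0.18] tilt: x.z 0.062 y.z 0.004 toolz [ 0.008  0.061 -0.998]
-1.3 -0.9 10.0 0.0
```

View pics/side_c4.png

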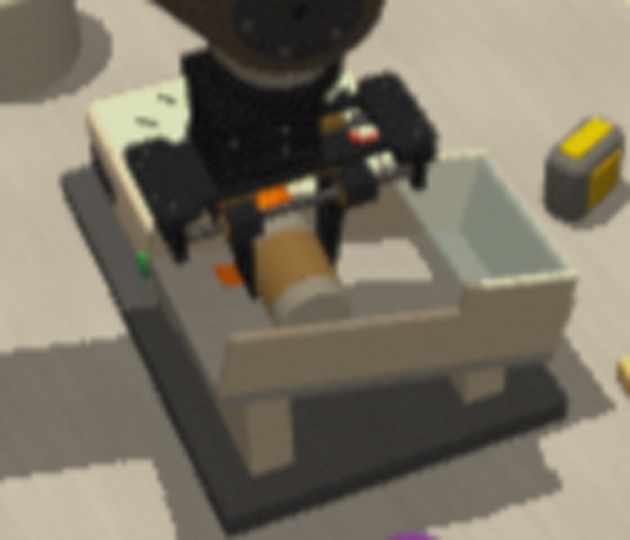

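Call:
send_rows(plan="-1 0 5 0 30; 0 0 4 0 30; 0 0 0 0 30")

```text
t: 17.3
eef_pos: [460.4, -2.0, 135.3]
tcp_rot: [3.136, -0.061, 1.498]
ft_force: [-0.1, -0.4, -1.4]
opening: 0.522
```

Call:
send_rows(plan="0 0 2 0 30; 0 0 2 0 30")

```text
t: 17.5
eef_pos: [460.5, -1.8, 131.2]
tcp_rot: [3.136, -0.061, 1.498]
ft_force: [0.3, 0.6, -2.1]
opening: 0.52
```

Call:
send_rows(plan="0 0 2 0 30; 0 0 1 0 30")

```text
t: 17.7
eef_pos: [460.7, -1.5, 128.0]
tcp_rot: [3.135, -0.062, 1.498]
ft_force: [-0.3, 1.6, 3.8]
opening: 0.519
```

Contact felt (Fz went from -2 to +4). Next I'll release a little and let it settle against the downhill finger.

Call:
send_rows(plan="0 0 0 0 54; 0 0 0 0 60; 0 0 0 0 64; 0 0 0 0 64")

```text
t: 18.1
eef_pos: [461.0, -1.6, 128.1]
tcp_rot: [3.135, -0.061, 1.498]
ft_force: [-0.4, 0.2, -0.1]
opening: 0.669
```

```bash
python3 plan.py 459 -2 134 85.8;python3 - <<'E'
from cell import eyes
import cv2
for n,c in(("side",(130,250,230,370)),):
    p=eyes.read_camera(n);i=p["image"][:,:,::-1]
    cv2.imwrite(f"pics/{n}_c5.png",cv2.resize(i[c[0]:c[1],c[2]:c[3]],None,fx=4.5,fy=4.5,interpolation=cv2.INTER_CUBIC))
E
```

```text
t 18.1 pos [461.   -1.6 128.1] rot [ 3.135 -0.061  1.498] yaw 85.8 n 1 open 63.6 F [-0.4  0.2 -0.1] j [-0.18  0.38  2.05  0.1   0.71 -0.18] tilt: x.z 0.061 y.z 0.007 toolz [ 0.012  0.061 -0.998]
-0.2 -1.9 -5.9 0.0
```

View pics/side_c5.png

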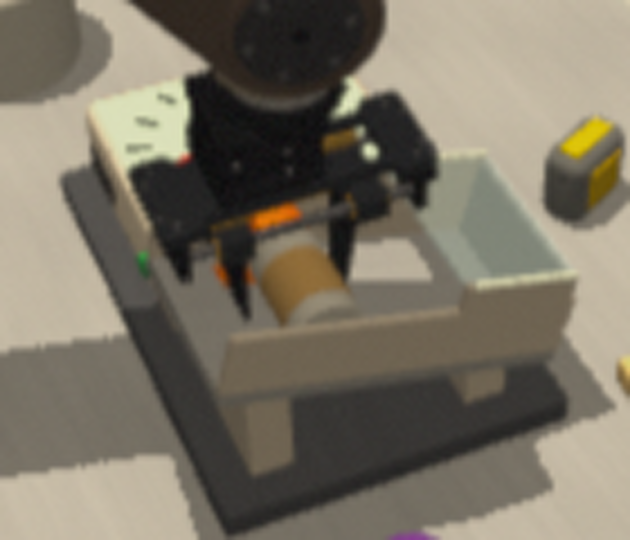

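It rests on the floor against the downhill finger. I'll raise the fingers so it rolls.

Call:
send_rows(plan="1 0 -15 0 64; 1 0 -20 0 64; 1 0 -25 0 64; 2 0 -30 0 64; 2 0 -30 0 64; 0 0 0 0 64; 0 0 0 0 64; 0 0 0 0 64")

```text
t: 18.95
eef_pos: [459.1, -1.9, 251.9]
tcp_rot: [3.137, -0.061, 1.498]
ft_force: [0.5, 0.8, -0.3]
opening: 0.669
```

Call:
send_rows(plan="0 0 -30 0 64; -40 0 -20 0 64; -45 0 0 0 64; -45 0 0 0 64; -45 0 0 0 64; 0 0 0 0 64; 0 0 0 0 64; 0 0 0 0 64")

```text
t: 19.75
eef_pos: [443.7, -184.3, 284.2]
tcp_rot: [-3.133, -0.066, 1.5]
ft_force: [0.4, -0.1, 1.2]
opening: 0.669
```

```bash
python3 plan.py 459 -2 134 85.8|head -1;python3 - <<'E'
from cell import eyes
import cv2
import numpy as np
for n,c in(("side",(110,250,230,370)),("top",(150,270,230,370))):
    p=eyes.read_camera(n);i=p["image"][:,:,::-1];np.save(n+"_end.npy",p,allow_pickle=True)
    cv2.imwrite(f"pics/{n}_c6.png",cv2.resize(i[c[0]:c[1],c[2]:c[3]],None,fx=4,fy=4,interpolation=cv2.INTER_CUBIC));cv2.imwrite(f"pics/{n}_c6f.png",i)
E
```

```text
t 19.75 pos [ 443.7 -184.3  284.2] rot [-3.133 -0.066  1.5  ] yaw 85.9 n 6 open 63.6 F [ 0.4 -0.1  1.2] j [-0.56  0.22  1.79  0.06  1.17 -0.51] tilt: x.z 0.066 y.z -0.009 toolz [-0.004  0.066 -0.998]
```

View pics/side_c6.png

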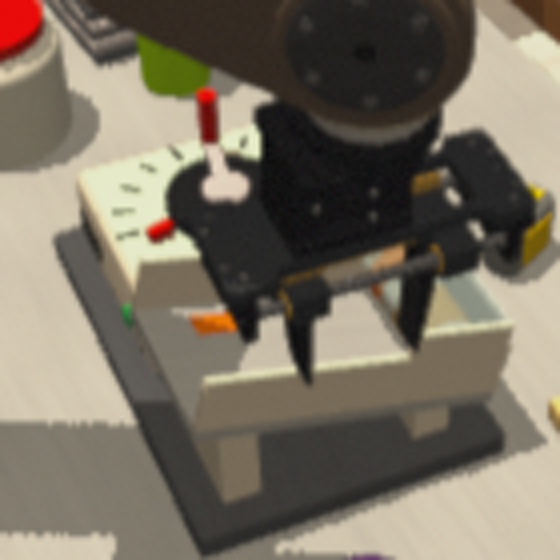

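View pics/top_c6.png

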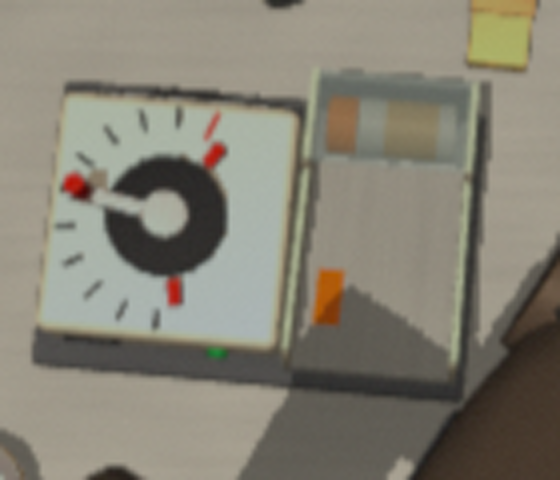

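View pics/top_c6f.png

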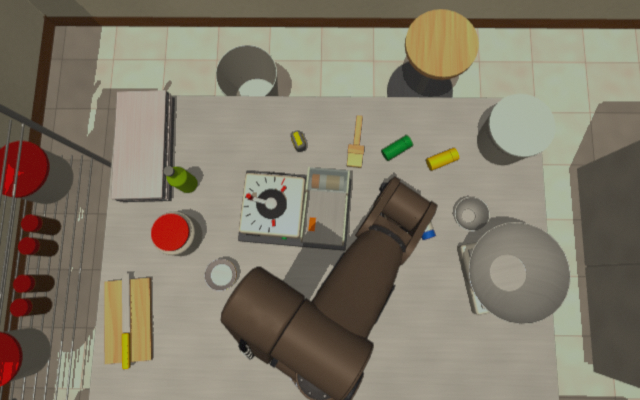

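The cartridge lies crosswise under the cover with its cap on the dial side, and the dial is at click 5. I'll check that it is still and against the end wall.

Call:
send_rows(plan="-45 0 -10 0 64; -40 0 0 0 64; 0 0 0 0 64; 0 0 0 0 64; 0 0 0 0 64; 0 0 0 0 64; 0 0 0 0 64; 0 0 0 0 64")

```text
t: 20.65
eef_pos: [440.0, -263.2, 290.0]
tcp_rot: [-3.135, -0.066, 1.513]
ft_force: [-0.1, -0.2, -0.1]
opening: 0.671
```

Run:
```python
from cell import eyes
from h import *
np.set_printoptions(precision=1,suppress=True)
a=np.load("top_end.npy",allow_pickle=True).item()["image"].astype(int)
p=eyes.read_camera("top");b=p["image"].astype(int)
print("diff",np.abs(a-b)[165:195,308:350].mean(), "dial diff",np.abs(a-b)[170:235,240:300].mean())
i=p["image"][:,:,::-1]
c=eyes.read_camera("side");k=c["image"][:,:,::-1]
o=np.hstack([cv2.resize(i[160:200,300:360],None,fx=6.5,fy=6.5,interpolation=cv2.INTER_CUBIC),cv2.resize(k[150:190,300:360],None,fx=6.5,fy=6.5,interpolation=cv2.INTER_CUBIC)]);cv2.imwrite("pics/end.png",o)
L=np.array([459,-0.5]);m=np.array([.9973,-.073])
for d in(130,140,150,160,170):
    z=140-d*np.tan(.26);X=np.array([*(L+d*m),z]);print(d,z.round(1),proj(p,X),((proj(p,X)-[300,160])*6.5),((proj(c,X)-[300,150])*6.5))
```

```text
diff 2.344973544973545 dial diff 2.8143589743589743
130 105.4 [327.3 184.5] [177.3 159.1] [211.7 241.9]
140 102.8 [327.5 181.8] [179.  141.7] [230.2 239.9]
150 100.1 [327.8 179.1] [180.6 124.3] [248.5 237.9]
160 97.4 [328.  176.5] [182.3 107.1] [266.8 236. ]
170 94.8 [328.3 173.8] [184.  90.] [284.8 234. ]
```

View pics/end.png

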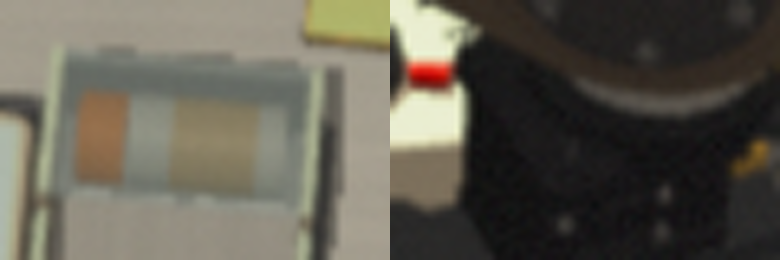

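Call:
send_rows(plan="-20 -50 -5 0 64; -20 -50 -5 0 64; -20 -50 -5 0 64; -20 -30 -5 0 64; 0 0 0 0 64; 0 0 0 0 64")

```text
t: 21.35
eef_pos: [260.6, -332.0, 305.4]
tcp_rot: [-3.135, -0.065, 1.516]
ft_force: [0.6, 0.2, 0.6]
opening: 0.673
```

Run:
```python
from cell import eyes,env
from h import *
np.set_printoptions(precision=1,suppress=True)
print(env.state()["eef_pos"])
p=P["top"];c=eyes.read_camera("side")
k=c["image"][:,:,::-1];cv2.imwrite("pics/sideE.png",cv2.resize(k[110:250,230:370],None,fx=4.2,fy=4.2,interpolation=cv2.INTER_CUBIC))
L=np.array([459,-0.5]);m=np.array([.9973,-.073])
for d in(155,160,166,175):
    for z in (80,133,150,160): 
        X=np.array([*(L+d*m),z]);print(d,z,((proj(p,X)-[300,160])*6.5))
```

```text
[ 260.6 -332.   305.4]
155 80 [181.8 123.3]
155 133 [180.9 101.4]
155 150 [180.6  94.1]
155 160 [180.4  89.7]
160 80 [182.6 114.2]
160 133 [181.7  92.1]
160 150 [181.4  84.7]
160 160 [181.3  80.2]
166 80 [183.6 103.4]
166 133 [182.7  80.9]
166 150 [182.4  73.3]
166 160 [182.3  68.8]
175 80 [185.   87.1]
175 133 [184.2  64.1]
175 150 [184.   56.4]
175 160 [183.8  51.8]
```

View pics/sideE.png

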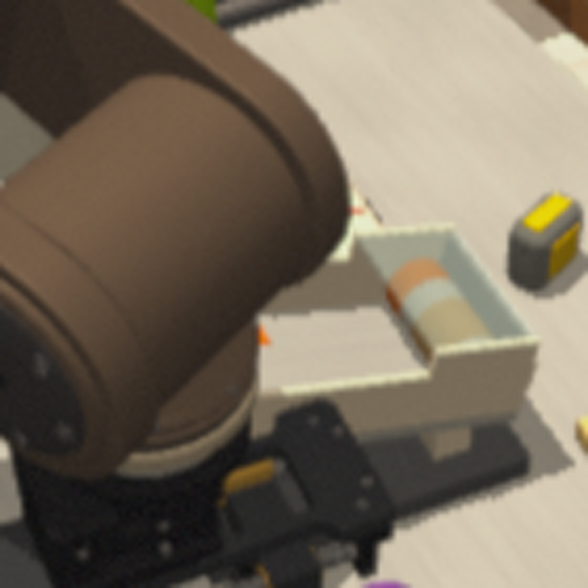

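```bash
python3 -c "
from cell import env,job_done
s=env.state();print(s['t'],s['eef_pos'],s['ft_force'],abs(s['qvel']).max());print(job_done())"
```

```text
21.4 [ 260.98784619 -331.85796713  305.35674127] [ 0.73870058 -0.09919184 -0.18737145] 0.029323706803491233
the job is handed in; nothing more can be done
None
```

I set the dial to five clicks, loaded the orange-capped cartridge into the chute, and handed the job in at 21.4 s. No verdict is reported.

- **Dial:** I pushed the post clockwise to its stop, where the force rose to about 45 N and it moved no further. I then brought it back counter-clockwise five clicks. Afterwards the post showed at the click-5 mark, and the fingers were clear of it with a force reading near 0.
- **Cartridge:** I gripped it, lowered it crosswise with the cap towards the dial until it touched the chute floor, and let it roll. It lies crosswise under the cover, and pictures 0.9 s apart show it still. Measured against the picture, its centre is about 140 mm beyond the load point, which matches lying against the end wall to within a few mm.
- **Other objects:** I saw no sign that anything else had moved. In the last full top picture the arm hid the purple look-alike and most of the blue spare.
- **What didn't go to plan:** The stop push tilted the tool by about 0.07 rad, and it stayed tilted because moves can't correct it. The first grip was shallow, so I regripped deeper. In the last side picture the arm hid the dial, so the final dial check is from the top view.

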